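# Stand the amber vase up in the cooling bin

### The job

In the deep cooling bin the amber glass vase has toppled against the wall. Tip it upright inside the bin without taking it out, set it on its foot on the bin's floor and let it go so that it stands by itself; do not drop it. The green vase in the other compartment is a reject: leave it leaning as it is.

Things in the scene. Friction and masses are not known exactly. Their poses are not given: they have to be found in the camera images.
- amber_vase: Slim amber glass vase, 0.2 kg, 200 mm long: square foot 50 x 50 x 14 mm, then a round 24 mm tube to the top. Origin: centre of the foot's underside; +z runs to the top. Starts leaning about 40 deg from vertical towards the bin's -x wall, in either compartment: one foot edge on the floor, foot nearly at the +x wall, tube resting on the -x rim 160 mm up, its top 40 mm sticking out over the rim.
- green_vase: The reject, to be left alone: the same vase in green glass, leaning the same way in the other compartment. Origin and axes as for the amber one.
- bin: Grey steel bin, fixed, open on top: 147 (x) x 278 (y) x 136 mm high, walls and floor 6 mm. A full-height divider makes two compartments, each 135 (x) x 130 (y) mm inside and 130 deep, centred at x = 0, y = +68 and -68 mm in the bin's frame. Origin: centre of its underside, on the bench; z up. Its -x side faces roughly towards the robot.
Not all that is in view belongs to the job. There is more than one size of the amber_vase; the job needs the middle-sized.

How it is judged:
By the outcome, as a careful person would: the job done as asked, in the order asked, and still so for the second after the job is handed in, with the robot touching nothing.
It also fails if it takes over 35 s, if anything falls off the work surface, if the arm or the gripper's body presses on something with over 40 N, if the wrist force passes 120 N, or if a joint passes its speed limit or range.

### The arm

A 6-joint arm with a two-finger parallel gripper is mounted at the origin on the work surface. World frame = base frame: x ahead of the robot, y to its left, z up, the work surface at z = 0. Lengths are in m, angles in degrees, forces in N, time in s.
With the tool pointing down it reaches from about 0.35 to 0.875 m from the base axis. Payload 4.2 kg.
Tool frame: the origin (TCP) lies midway between the tips of the shut fingers; the grasp point (between the pads) lies 19 mm behind it; z points along the fingers, y is the direction in which the jaws open and shut (so a half turn about z gives the same grasp; the last joint's range is limited). The gripper opens to 87 mm and grips with 3 to 60 N. Pads are 19 mm wide; open, the fingers measure 117 mm over their backs; the gripper's body (75 mm by 190 mm) begins 51 mm behind the grasp point.
Start: joints at [-51.188, 22.042, 0.453, 0, -68.411, -14.817], TCP at [0.254, -0.571, 0.198] pointing down, gripper open.
Joint ranges: [-179.83, 179.83], [-69.29, 118.12], [-61.27, 80.66], [-181.25, 117.63], [-171.15, -9.14], [-177.46, 177.46]. Speed limits (degrees/s): [159.86, 159.86, 180, 180, 180, 180].

### API

Orientations are given as a 3x3 rotation matrix whose columns are the frame's x, y, z axes.
In Python, from station import r gives the robot as it stands.
- The arm moves only by the tool play_rows, never from a script. Its argument "commands" is a list that holds one entry, the list of rows, each a list of 7 numbers: the shift along the world's x, y, z in m, then the turn, a rotation vector about the world's x, y, z in rad, then the closure, from 0 (fully open) to 1 (shut). A call has 1 to 5 rows; each row is the pose to reach, as a shift and turn from the pose commanded when the call began; what a row does not reach only later rows make up. A row lasts 1/10 s, in which the tool goes at most 50 mm and 8.59 degrees, less where a joint would pass 70% of its speed; a pose out of reach is approached as far as the arm can. A call with a gripper value outside its range is refused whole. The fingers move at their own pace and stop on an object; the grip force is fixed at half the most. Time passes only in rows, so rows that repeat a pose let the fingers close. It gives the time, the measured TCP pose, the force and the opening at its end, in the units of the state.
- r.sense(): the state, without advancing time (a new reading comes with each control period).
- r.capture(name): name is "side" or "top" or "wrist"; returns a dict with "image" (384x512x3 uint8, red, green, blue), "range_z" (384x512 float32, m along the optical axis (not along the pixel's ray), 0 where there is no reading), "intrinsics" (3x3 intrinsics, pixels), "extrinsics" (4x4, takes a point from camera to world coordinates); the wrist camera has in their place "mount" (4x4, takes a point from camera to tool coordinates, whose origin is the TCP and whose axes are the flange's). Camera axes: x right, y up, looking along -z (the intrinsics and any distortion apply to the point x, -y, -z); pixel columns grow to the right and rows downward; lengths in m; the calibration is good to about 2 mm. A picture is of the moment at which its call begins: read the wrist's pose just before it.
- r.finish_job(): hands the job in, once; it reports no verdict.
The state is a dict: "time_s": time; "joints": joint angles; "joint_velocities": joint speeds; "effort": joint torques, N m; "tcp_pos": TCP position; "ee_rot": TCP orientation; "wrist_force": force on the tool from outside, world axes, zero at the start; "moment": the same for the moment, N m; "gripper_width": opening from 0.0 (shut) to 1.0 (fully open).
Only numpy, scipy, OpenCV 4.12 (cv2) and the standard library are available. Lean on these libraries where they do the work, as an engineer would, in place of code of your own. Each camera call takes 0.05 s, during which the arm holds its last target. There are 200 camera calls.

## Working session

There is one attempt and no reset: what is moved stays moved. The work goes in short steps, Python scripts to look and compute and a tool call to move; the robot and the scene stay as the last step left them, time stands still between calls to the robot, and variables do not carry over. Pictures are saved under pics/ and viewed, about 8 in all and at most 12, crops included, and the job is handed in when it is done.

Besides the shell and the picture viewer there is one more tool, called as name([rows], argument=value, ...), one row to a line, values as JSON. play_rows: Moves the arm, as the interface text tells. Its arguments: {"type":"object","properties":{"commands":{"type":"array","items":{"type":"array","items":{"type":"array","items":{"type":"number"}}}}},"required":["commands"]}

```bash
mkdir -p pics; ls; python3 - <<'E'
from station import r
import cv2,numpy as np
for n in("side","top"):
    c=r.capture(n);np.savez(f"pics/{n}0.npz",**c)
    cv2.imwrite(f"pics/{n}0.png",c["image"][...,::-1])
    print(n,c["intrinsics"].round(1).tolist(),c["extrinsics"].round(3).tolist())
a=cv2.imread("pics/side0.png");b=cv2.imread("pics/top0.png")
cv2.imwrite("pics/both0.png",cv2.resize(np.hstack([a,b]),(800,300)))
print(r.sense())
E
```

```text
pics
side [[425.5, 0.0, 257.8], [0.0, 425.5, 191.2], [0.0, 0.0, 1.0]] [[-0.962, 0.169, -0.215, 0.377], [-0.273, -0.557, 0.784, 0.668], [0.013, 0.813, 0.582, 0.586], [0.0, 0.0, 0.0, 1.0]]
top [[376.7, 0.0, 256.3], [0.0, 376.7, 192.3], [0.0, 0.0, 1.0]] [[0.003, 0.989, -0.146, 0.44], [-1.0, 0.003, 0.003, 0.012], [0.004, 0.146, 0.989, 0.685], [0.0, 0.0, 0.0, 1.0]]
{'time_s': 0.1, 'joints': array([-5.11873513e+01,  2.20872659e+01,  3.86346603e-01, -2.66236494e-02,
       -6.84083238e+01, -1.48165890e+01]), 'joint_velocities': array([-0.00764971, -0.12762457,  0.26274504,  0.09542193,  0.04920958,
       -0.00814212]), 'effort': array([-2.66614670e-04, -3.91689956e+01,  1.87935501e+01,  4.23191831e+00,
        1.34953854e-02, -7.62495893e-05]), 'tcp_pos': array([ 0.25395452, -0.57044018,  0.19674742]), 'ee_rot': array([[-9.13643090e-01, -4.06516381e-01, -8.58354492e-04],
       [-4.06517281e-01,  9.13641404e-01,  1.75643955e-03],
       [ 7.02067562e-05,  1.95369479e-03, -9.99998089e-01]]), 'wrist_force': array([-0.12849498,  0.19248012,  0.2738668 ]), 'moment': array([0.01069628, 0.03080892, 0.01525613]), 'gripper_width': 0.9983038204755948}
```

View pics/top0.png

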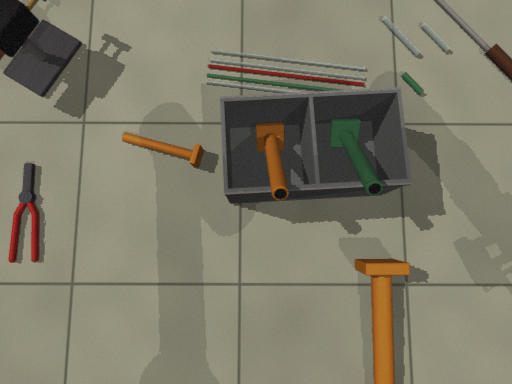

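View pics/side0.png

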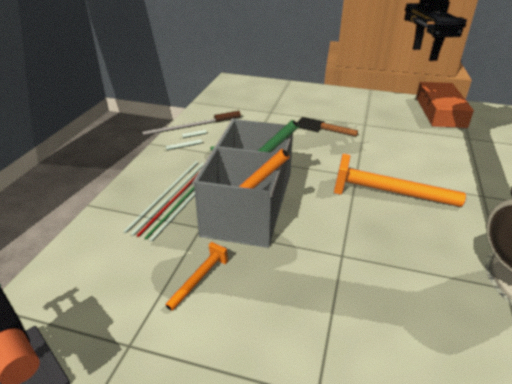

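The top view shows three amber vases: a small one at (162,148), one leaning in the bin's left (+y) compartment at (275,160), and a large one at (383,320). The green vase is at (355,155). The one in the bin fits, by place and by its middle size. I'll measure it and confirm in a crop.

```bash
cat > h.py <<'E'
import numpy as np,cv2
def cloud(c,E=None):
    K=c["intrinsics"];E=c["extrinsics"] if E is None else E;d=c["range_z"].astype(float)
    v,u=np.mgrid[:384,:512]
    P=np.stack([(u-K[0,2])/K[0,0]*d,-(v-K[1,2])/K[1,1]*d,-d],-1)
    P=P@E[:3,:3].T+E[:3,3];P[d==0]=np.nan
    return P
def amber(im):
    h=cv2.cvtColor(im,cv2.COLOR_RGB2HSV)
    return (h[...,0]>6)&(h[...,0]<20)&(h[...,1]>190)&(h[...,2]>60)
def axisfit(Q):
    m=np.median(Q,0)
    for _ in range(3):
        m=Q.mean(0);a=np.linalg.svd(Q-m,full_matrices=False)[2][0]
    return m,a*np.sign(a[2])
E
python3 - <<'E'
from h import *
for n in("top","side"):
    c=dict(np.load(f"pics/{n}0.npz"));P=cloud(c);im=c["image"];h=cv2.cvtColor(im,cv2.COLOR_RGB2HSV)
    near=(P[...,0]>.25)&(P[...,0]<.65)&(abs(P[...,1]+.05)<.25)
    rim=near&(abs(P[...,2]-.136)<.006)&(h[...,1]<60)
    Q=P[rim];print(n,"rim",len(Q),cv2.minAreaRect((Q[:,:2]*1000).astype(np.float32)),np.median(Q[:,2]))
    k,l,s,ce=cv2.connectedComponentsWithStats(amber(im).astype(np.uint8))
    for i in range(1,k):
        if s[i,4]<60: continue
        Q=P[l==i];Q=Q[~np.isnan(Q[:,0])]
        if len(Q)<20: continue
        m,a=axisfit(Q);t=(Q-m)@a
        print(s[i],ce[i].round(),"mean",m.round(3),"axis",a.round(3),"len",np.ptp(t).round(3),"zmax",Q[:,2].max().round(3),"top",Q[Q[:,2]>Q[:,2].max()-.01].mean(0).round(3), "low",Q[Q[:,2]<Q[:,2].min()+.01].mean(0).round(3))
im=cv2.imread("pics/top0.png")[80:215,205:425];cv2.imwrite("pics/crop1.png",cv2.resize(im,None,fx=3.5,fy=3.5))
E
```

```text
top rim 2010 ((591.4285278320312, -77.56639099121094), (131.39918518066406, 278.8481750488281), 3.365356922149658) 0.13559684493524016
[ 256  123   32   77 1217] [272. 153.] mean [ 0.595 -0.015  0.093] axis [-0.647 -0.038  0.762] len 0.198 zmax 0.182 top [ 0.522 -0.021  0.177] low [ 0.622 -0.01   0.022]
[123 133  80  34 690] [167. 148.] mean [0.619 0.172 0.023] axis [-0.264 -0.958  0.108] len 0.147 zmax 0.04 top [0.605 0.118 0.036] low [0.63  0.215 0.016]
[ 355  259   54  125 2855] [382. 313.] mean [ 0.335 -0.196  0.047] axis [0.99  0.015 0.137] len 0.202 zmax 0.075 top [ 0.408 -0.199  0.071] low [ 0.418 -0.185  0.013]
side rim 725 ((589.03515625, -75.31095886230469), (131.61599731445312, 282.87957763671875), 2.0383756160736084) 0.13402865236088252
[241 150  48  38 510] [265. 170.] mean [ 0.549 -0.011  0.137] axis [-0.663 -0.041  0.748] len 0.121 zmax 0.18 top [ 0.52  -0.014  0.174] low [ 0.587 -0.009  0.095]
[ 335  155  130   51 1783] [396. 185.] mean [ 0.286 -0.188  0.036] axis [0.995 0.039 0.087] len 0.281 zmax 0.073 top [ 0.407 -0.19   0.07 ] low [ 0.281 -0.177  0.012]
[167 243  60  66 780] [199. 274.] mean [0.617 0.178 0.02 ] axis [-0.28  -0.956  0.092] len 0.147 zmax 0.038 top [0.603 0.123 0.034] low [0.621 0.206 0.011]
```

View pics/crop1.png

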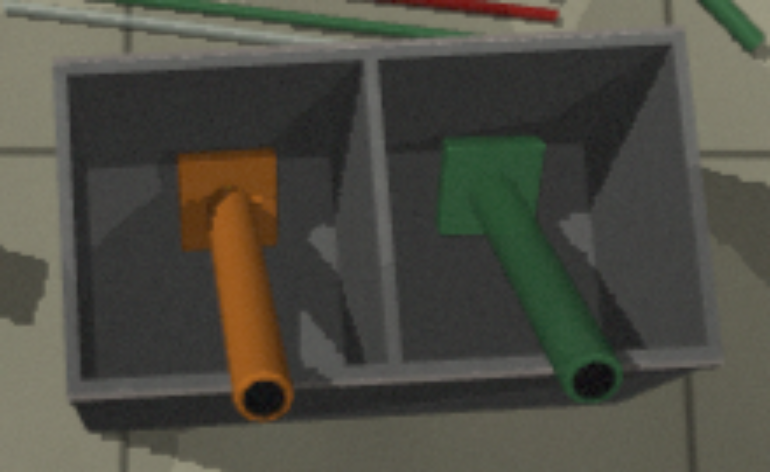

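The crop confirms it: the amber vase leans in the left compartment, its top at crop pixel (265,395). It measures 198 mm long, against 147 mm for the small one and about 281 mm for the large one. The plan is to grip its top coaxially with the tool tilted 40°, lift it, turn it upright and set it down.

```bash
cat >> h.py <<'E'
from scipy.spatial.transform import Rotation as Ro
def target(yaw=3.4,tilt=40.):
    y=np.radians(yaw);t=np.radians(tilt)
    bx=np.array([np.cos(y),np.sin(y),0]);by=np.array([-np.sin(y),np.cos(y),0])
    z=np.sin(t)*bx-np.cos(t)*np.array([0,0,1.]);return np.c_[np.cross(by,z),by,z]
E
python3 - <<'E'
from h import *;from station import r
s=r.sense();p=s["tcp_pos"]
for t in(0,25,40):print(t,Ro.from_matrix(target(tilt=t)@s["ee_rot"].T).as_rotvec().round(3))
print(np.array([.42,-.02,.28])-p)
E
```

```text
0 [-0.002 -0.001 -0.359]
25 [ 0.102 -0.427 -0.354]
40 [ 0.164 -0.682 -0.345]
[0.16604548 0.55044018 0.08325258]
```

play_rows([
  [[0.013,0.042,0.0065,0.0126,-0.0525,-0.0265,0],[0.026,0.084,0.013,0.0252,-0.105,-0.053,0],[0.039,0.126,0.0195,0.0378,-0.1575,-0.0795,0],[0.052,0.168,0.026,0.0504,-0.21,-0.106,0],[0.065,0.21,0.0325,0.063,-0.2625,-0.1325,0]],
])

```text
time_s: 0.6
tcp_pos: [0.3193, -0.3593, 0.2301]
ee_rot: [[-0.924, -0.276, 0.264], [-0.274, 0.961, 0.046], [-0.267, -0.03, -0.963]]
wrist_force: [1.1, -0.2, 0.1]
gripper_width: 1.002
```

play_rows([
  [[0.013,0.042,0.0065,0.0126,-0.0525,-0.0265,0],[0.026,0.084,0.013,0.0252,-0.105,-0.053,0],[0.039,0.126,0.0195,0.0378,-0.1575,-0.0795,0],[0.052,0.168,0.026,0.0504,-0.21,-0.106,0],[0.065,0.21,0.0325,0.063,-0.2625,-0.1325,0]],
])

```text
time_s: 1.1
tcp_pos: [0.3821, -0.1569, 0.2622]
ee_rot: [[-0.852, -0.141, 0.505], [-0.134, 0.99, 0.05], [-0.506, -0.025, -0.862]]
wrist_force: [0.5, 0.3, -0.9]
gripper_width: 0.999
```

play_rows([
  [[0.012,0.042,0.0065,0.0126,-0.0525,-0.0265,0],[0.024,0.084,0.013,0.0252,-0.105,-0.053,0],[0.036,0.13,0.0195,0.0378,-0.1575,-0.08,0],[0.036,0.13,0.0195,0.0378,-0.1575,-0.08,0]],
])

```text
time_s: 1.5
tcp_pos: [0.4085, -0.074, 0.2753]
ee_rot: [[-0.787, -0.059, 0.615], [-0.059, 0.998, 0.02], [-0.615, -0.02, -0.788]]
wrist_force: [-0.3, -1.0, 0.1]
gripper_width: 1.002
```

```bash
cat > look.py <<'E'
import sys
from h import *;from station import r
n=sys.argv[1];s=r.sense();c=r.capture("wrist")
T=np.eye(4);T[:3,:3]=s["ee_rot"];T[:3,3]=s["tcp_pos"];E=T@c["mount"]
np.savez(f"pics/w{n}.npz",E=E,**c);im=c["image"]
cv2.imwrite(f"pics/w{n}.png",im[...,::-1])
print(s["time_s"],s["tcp_pos"].round(4),s["ee_rot"].round(3).tolist(),s["joints"].round(1),s["wrist_force"].round(1))
print(c["mount"].round(3).tolist())
P=cloud(c,E);h=cv2.cvtColor(im,cv2.COLOR_RGB2HSV)
rim=(abs(P[...,2]-.136)<.006)&(h[...,1]<70);Q=P[rim]
if len(Q): print("rim",len(Q),cv2.minAreaRect((Q[:,:2]*1000).astype(np.float32)))
k,l,st,ce=cv2.connectedComponentsWithStats(amber(im).astype(np.uint8))
for i in range(1,k):
    if st[i,4]<200: continue
    Q=P[l==i];Q=Q[~np.isnan(Q[:,0])]
    if len(Q)<50: continue
    m,a=axisfit(Q);t=(Q-m)@a;print(st[i],"mean",m.round(3),"axis",a.round(3),"len",np.ptp(t).round(3),"topmost",Q[t>t.max()-.008].mean(0).round(4))
E
python3 look.py 1
```

```text
1.5 [ 0.4085 -0.074   0.2753] [[-0.787, -0.059, 0.615], [-0.059, 0.998, 0.02], [-0.615, -0.02, -0.788]] [  20.1  -25.1  -52.4   23.9  -28.3 -124. ] [-0.3 -1.   0.1]
[[0.0, 0.971, 0.24, 0.066], [1.0, -0.0, 0.001, 0.0], [0.001, 0.24, -0.971, -0.187], [0.0, 0.0, 0.0, 1.0]]
rim 2627 ((1378.408447265625, 275.616455078125), (1945.0230712890625, 296.2269287109375), 23.826635360717773)
[ 106    0   77   65 3284] mean [ 0.396 -0.197  0.054] axis [ 0.092 -0.864  0.495] len 0.094 topmost [ 0.4061 -0.2311  0.0708]
[345 148  75  32 811] mean [0.612 0.16  0.02 ] axis [-0.266 -0.962  0.064] len 0.149 topmost [0.5998 0.1147 0.0219]
[265 181  35  25 355] mean [ 0.545 -0.026  0.138] axis [-0.744  0.007  0.668] len 0.21 topmost [ 0.5123 -0.0238  0.172 ]
```

View pics/w1.png

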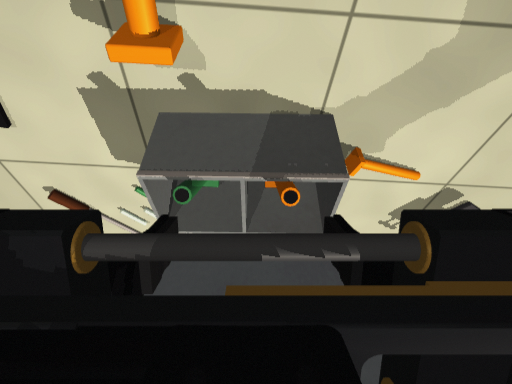

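The wrist picture shows the amber top ring at (290,196), the green ring at (182,193), and the bin's -x rim running from (140,175) to (347,180). I'll cast rays from these.

```bash
cat >> h.py <<'E'
def ray(c,E,u,v,z):
    K=c["intrinsics"];d=E[:3,:3]@np.array([(u-K[0,2])/K[0,0],-(v-K[1,2])/K[1,1],-1.]);o=E[:3,3]
    return o+d*(z-o[2])/d[2]
E
python3 - <<'E'
from h import *
c=dict(np.load("pics/w1.npz"));E=c["E"];im=c["image"]
m=amber(im);m[:,:281]=0;m[:,301:]=0;m[:184]=0;m[208:]=0
hc=max(cv2.findContours(m.astype(np.uint8),cv2.RETR_EXTERNAL,cv2.CHAIN_APPROX_NONE)[0],key=len)
x,y,w,h=cv2.boundingRect(hc);print(x,y,w,h);u,v=x+w/2-.5,y+h/2-.5
print("top w",ray(c,E,u,v,.1753))
for uv in((140,175),(347,180),(243,178)):print("rim outer",ray(c,E,*uv,.136))
t=dict(np.load("pics/top0.npz"));s=dict(np.load("pics/side0.npz"))
print("top t",ray(t,t["extrinsics"],280,193,.1753))
for uv in((227,193),(408,185),(221,97),(402,90)):print("rim t",ray(t,t["extrinsics"],*uv,.136).round(4))
print("top s",ray(s,s["extrinsics"],283,155,.1753))
E
```

```text
281 184 19 22
top w [ 0.5079998  -0.02376094  0.1753    ]
rim outer [ 0.53384329 -0.21385132  0.136     ]
rim outer [0.52150742 0.05562908 0.136     ]
rim outer [ 0.52871926 -0.07956371  0.136     ]
top t [ 0.51427917 -0.02219561  0.1753    ]
rim t [0.5197 0.0532 0.136 ]
rim t [ 0.5326 -0.2142  0.136 ]
rim t [0.668  0.0644 0.136 ]
rim t [ 0.6805 -0.2133  0.136 ]
top s [ 0.51532565 -0.01251774  0.1753    ]
```

Two views agree on a top centre near (0.512, -0.021, 0.175) and a bin centre near (0.600, -0.077) with a yaw of about 3°. Next I move to a coaxial standoff.

play_rows([
  [[0.013,0.013,-0.01,0.005,-0.01,0,0],[0.026,0.026,-0.022,0.01,-0.02,0,0],[0.04,0.039,-0.035,0.015,-0.03,0,0],[0.055,0.051,-0.047,0.02,-0.036,0,0],[0.065,0.051,-0.054,0.02,-0.036,0,0]],
])

```text
time_s: 2.05
tcp_pos: [0.4629, -0.0219, 0.2327]
ee_rot: [[-0.777, -0.055, 0.627], [-0.048, 0.998, 0.028], [-0.627, -0.008, -0.779]]
wrist_force: [-0.4, -1.0, -0.1]
gripper_width: 0.997
```

play_rows([
  [[0,0,0,0,0,0,0]],
])

```text
time_s: 2.15
tcp_pos: [0.4625, -0.0218, 0.2331]
ee_rot: [[-0.777, -0.055, 0.627], [-0.047, 0.998, 0.03], [-0.628, -0.006, -0.778]]
wrist_force: [-0.0, 0.0, -0.2]
gripper_width: 0.998
```

```bash
python3 look.py 2
```

```text
2.15 [ 0.4625 -0.0218  0.2331] [[-0.777, -0.055, 0.627], [-0.047, 0.998, 0.03], [-0.628, -0.006, -0.778]] [  14.5  -15.   -61.2   53.7   -9.2 -152.1] [-0.   0.  -0.2]
[[0.0, 0.971, 0.24, 0.066], [1.0, -0.0, 0.001, 0.0], [0.001, 0.24, -0.971, -0.187], [0.0, 0.0, 0.0, 1.0]]
rim 3636 ((1380.664306640625, 280.9481506347656), (1956.598388671875, 308.3684387207031), 24.476367950439453)
[   0    0  114   26 2426] mean [ 0.407 -0.193  0.067] axis [-0.015 -0.969  0.248] len 0.084 topmost [ 0.4077 -0.2311  0.0713]
[ 327  135   87   37 1022] mean [0.61  0.156 0.02 ] axis [-0.262 -0.962  0.072] len 0.149 topmost [0.5997 0.1149 0.0223]
[235 175  31  31 477] mean [ 0.541 -0.019  0.141] axis [-0.738 -0.066  0.671] len 0.208 topmost [ 0.5122 -0.0222  0.1719]
```

View pics/w2.png

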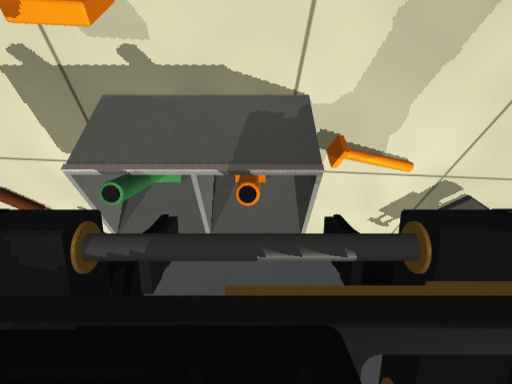

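The arm is now at the limits of joints 3 and 5: a 40° tool tilt is not reachable here. I'll grip at about 22° tool tilt instead, jaws still along bin y, which ends near -18° once the vase is upright.

play_rows([
  [[0.007,0,0.004,-0.003,0.06,0,0],[0.015,0,0.008,-0.006,0.12,0,0],[0.022,0,0.012,-0.009,0.18,0,0],[0.03,0,0.015,-0.012,0.24,0,0],[0.037,0,0.017,-0.013,0.29,0,0]],
])

```text
time_s: 2.7
tcp_pos: [0.5003, -0.0196, 0.2523]
ee_rot: [[-0.923, -0.059, 0.38], [-0.055, 0.998, 0.023], [-0.381, 0.0, -0.925]]
wrist_force: [1.1, -0.4, -0.2]
gripper_width: 1.002
```

play_rows([
  [[0,0,0,0,0,0,0]],
])

```text
time_s: 2.8
tcp_pos: [0.502, -0.0199, 0.2526]
ee_rot: [[-0.922, -0.058, 0.383], [-0.053, 0.998, 0.022], [-0.383, -0.001, -0.924]]
wrist_force: [0.3, -0.0, -0.5]
gripper_width: 1.0
```

```bash
python3 look.py 3; python3 - <<'E'
from h import *
c=dict(np.load("pics/w3.npz"));E=c["E"];im=c["image"]
P=cloud(c,E)
for n in("w2","w3"):
    c=dict(np.load(f"pics/{n}.npz"));E=c["E"];P=cloud(c,E)
    Q=amber(c["image"])&(P[...,2]>.15)&(P[...,0]<.56)
    v,u=np.nonzero(Q);print(n,u.min(),u.max(),v.min(),v.max())
    q=P[Q];print(q.min(0).round(4),q.max(0).round(4),"ray",ray(c,E,(u.min()+u.max())/2,v.max()-(u.max()-u.min())/2,.1753).round(4))
E
```

```text
2.8 [ 0.502  -0.0199  0.2526] [[-0.922, -0.058, 0.383], [-0.053, 0.998, 0.022], [-0.383, -0.001, -0.924]] [  20.6   -4.8  -31.5    9.8  -42.1 -113.4] [ 0.3 -0.  -0.5]
[[-0.0, 0.971, 0.24, 0.065], [1.0, -0.0, 0.001, 0.0], [0.001, 0.24, -0.971, -0.187], [0.0, 0.0, 0.0, 1.0]]
rim 3407 ((579.3961791992188, -77.984130859375), (109.58118438720703, 278.8140869140625), 3.258713960647583)
[  32    0  101   26 2200] mean [ 0.407 -0.192  0.064] axis [-0.015 -0.884  0.467] len 0.093 topmost [ 0.4074 -0.2306  0.0713]
[ 325  155   88   40 1127] mean [0.614 0.162 0.021] axis [-0.27  -0.96   0.072] len 0.148 topmost [0.6005 0.1149 0.0236]
[234 159  32  44 975] mean [ 0.595 -0.016  0.087] axis [-0.664 -0.048  0.746] len 0.192 topmost [ 0.5143 -0.0224  0.1743]
w2 235 374 178 292
[ 0.365  -0.0339  0.1503] [0.5285 0.0044 0.3135] ray [0.5599 0.0416 0.1753]
w3 231 509 159 294
[ 0.4243 -0.0336  0.1509] [0.5475 0.0408 0.358 ] ray [0.4901 0.0852 0.1753]
```

View pics/w3.png

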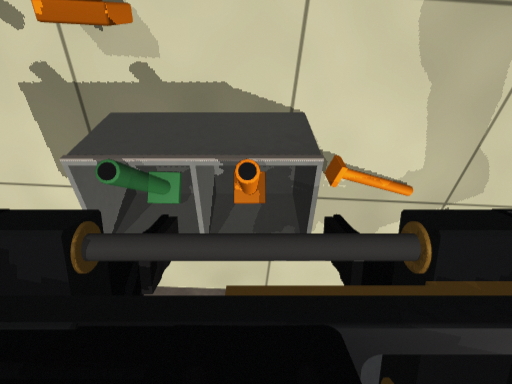

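The third wrist picture shows the amber ring at (248,172), centred between the fingers. The rim is clear at row 158. Going in.

play_rows([
  [[0.005,0,-0.02,0,0,0,0],[0.011,0,-0.045,0,0,0,0],[0.018,-0.001,-0.07,0,0,0,0],[0.024,-0.001,-0.093,0,0,0,0],[0.027,-0.001,-0.105,0,0,0,0]],
])

```text
time_s: 3.35
tcp_pos: [0.5238, -0.0231, 0.1432]
ee_rot: [[-0.925, -0.057, 0.377], [-0.054, 0.998, 0.018], [-0.377, -0.003, -0.926]]
wrist_force: [-0.5, -0.4, -0.4]
gripper_width: 0.999
```

play_rows([
  [[0,0,0,0,0,0,0.2],[0,0,0,0,0,0,0.4],[0,0,0,0,0,0,0.55],[0,0,0,0,0,0,0.65]],
])

```text
time_s: 3.75
tcp_pos: [0.5269, -0.0222, 0.1471]
ee_rot: [[-0.922, -0.057, 0.382], [-0.054, 0.998, 0.019], [-0.383, -0.003, -0.924]]
wrist_force: [0.6, 0.7, -0.0]
gripper_width: 0.721
```

```bash
python3 - <<'E'
from station import r;import cv2,numpy as np
c=r.capture("side");cv2.imwrite("pics/s4.png",cv2.resize(c["image"][90:250,170:370,::-1],None,fx=3.5,fy=3.5))
s=r.sense();print(s["tcp_pos"],s["gripper_width"],s["wrist_force"])
E
```

```text
[ 0.52694026 -0.02228399  0.14687025] 0.6813877374453915 [ 0.22232333  0.65247967 -0.45104444]
```

View pics/s4.png

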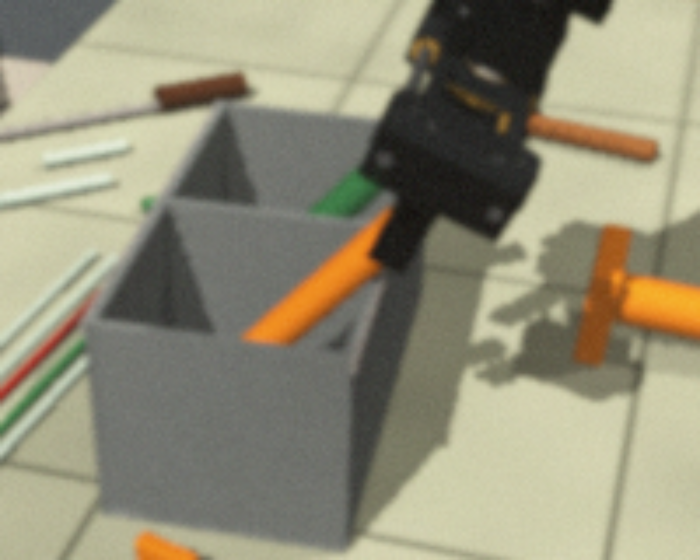

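The side crop shows the fingers straddling the tube top at (400,240), clear of the rim. Closing.

play_rows([
  [[0,0,0,0,0,0,0.7],[0,0,0,0,0,0,0.8],[0,0,0,0,0,0,0.9],[0,0,0,0,0,0,1],[0,0,0,0,0,0,1]],
])

```text
time_s: 4.3
tcp_pos: [0.5267, -0.0225, 0.1458]
ee_rot: [[-0.923, -0.057, 0.38], [-0.054, 0.998, 0.019], [-0.38, -0.003, -0.925]]
wrist_force: [0.3, 0.6, 0.2]
gripper_width: 0.261
```

play_rows([
  [[0,0,0,0,0,0,1],[0,0,0,0,0,0,1],[0,0,0,0,0,0,1]],
])

```text
time_s: 4.6
tcp_pos: [0.5267, -0.0225, 0.1458]
ee_rot: [[-0.923, -0.057, 0.38], [-0.054, 0.998, 0.019], [-0.38, -0.003, -0.925]]
wrist_force: [-0.6, 0.9, 0.4]
gripper_width: 0.262
```

play_rows([
  [[0,0,0.004,0,0,0,1],[-0.001,0,0.008,0,0,0,1],[-0.002,0,0.013,0,0,0,1],[-0.003,0,0.018,0,0,0,1],[-0.003,0,0.02,0,0,0,1]],
])

```text
time_s: 5.1
tcp_pos: [0.5237, -0.0224, 0.1665]
ee_rot: [[-0.923, -0.057, 0.381], [-0.054, 0.998, 0.019], [-0.381, -0.003, -0.925]]
wrist_force: [-0.5, 0.1, -1.5]
gripper_width: 0.255
```

play_rows([
  [[0.006,0,0.003,-0.004,0.07,0,1],[0.012,0,0.006,-0.008,0.14,0,1],[0.018,0.001,0.009,-0.011,0.21,0,1],[0.025,0.001,0.012,-0.015,0.28,0,1],[0.031,0.002,0.015,-0.019,0.35,0,1]],
])

```text
time_s: 5.6
tcp_pos: [0.5553, -0.0203, 0.1814]
ee_rot: [[-0.998, -0.058, 0.038], [-0.058, 0.998, 0.001], [-0.038, -0.002, -0.999]]
wrist_force: [-0.0, 1.1, -2.2]
gripper_width: 0.265
```

```bash
python3 - <<'E'
from h import *
from station import r
c=r.capture("side");cv2.imwrite("pics/s5.png",cv2.resize(c["image"][90:250,170:370,::-1],None,fx=3.5,fy=3.5))
s=r.sense();print(s["tcp_pos"],s["gripper_width"],s["wrist_force"])
P=cloud(c);q=P[amber(c["image"])&(P[...,2]>.06)&(P[...,0]>.48)];m,a=axisfit(q);print(len(q),m,a)
E
```

```text
[ 0.55889945 -0.01995092  0.18157841] 0.25980659139011475 [ 5.92137843 -0.21895475 -0.31738778]
489 [0.57049056 0.00109357 0.14816166] [-0.33745477 -0.93647257  0.09562117]
```

View pics/s5.png

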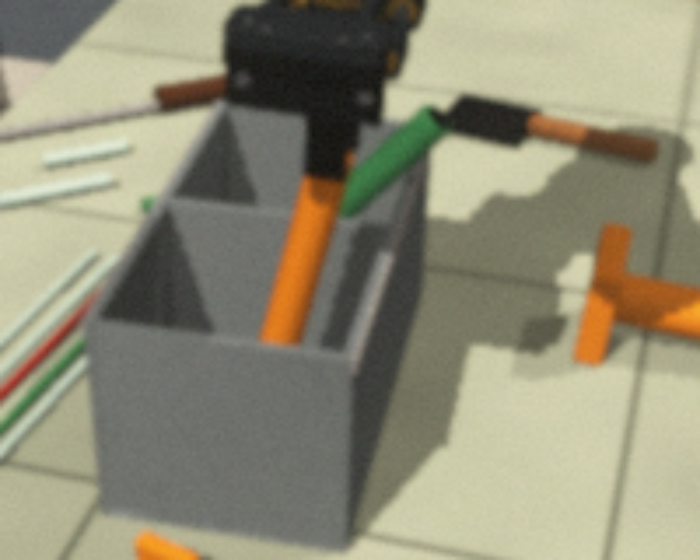

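The side crop shows the vase turning with the tool: the tube runs from (320,185) to (285,340), now leaning about 20°. I'll continue.

play_rows([
  [[0.006,0,0.002,-0.004,0.07,0,1],[0.012,0,0.004,-0.008,0.14,0,1],[0.018,0,0.006,-0.011,0.21,0,1],[0.025,0,0.008,-0.015,0.28,0,1],[0.03,0,0.009,-0.019,0.345,0,1]],
])

```text
time_s: 6.15
tcp_pos: [0.5857, -0.0203, 0.1898]
ee_rot: [[-0.952, -0.058, -0.301], [-0.055, 0.998, -0.018], [0.302, -0.001, -0.953]]
wrist_force: [0.9, 0.1, -1.8]
gripper_width: 0.258
```

play_rows([
  [[0,0,0,0,0,0,1],[0,0,0,0,0,0,1]],
])

```text
time_s: 6.35
tcp_pos: [0.5848, -0.0204, 0.1889]
ee_rot: [[-0.952, -0.058, -0.3], [-0.055, 0.998, -0.018], [0.301, -0.001, -0.954]]
wrist_force: [-0.7, -0.5, -1.7]
gripper_width: 0.258
```

```bash
cat > axis.py <<'E'
# vase axis: tube centre line in side & top images -> planes through cameras -> intersect
from h import *
from station import r
s=r.sense();print(s["time_s"],s["tcp_pos"].round(4),s["ee_rot"][:,2].round(3),s["gripper_width"].round(3),s["wrist_force"].round(1))
N=[]
for n in("side","top"):
    c=r.capture(n);K=c["intrinsics"];E=c["extrinsics"];m=amber(c["image"]);P=cloud(c)
    m&=(P[...,0]>.5)&(P[...,1]<.09)&(P[...,1]>-.14)
    k,l,st,ce=cv2.connectedComponentsWithStats(m.astype(np.uint8));i=1+st[1:,4].argmax();m=l==i;print(n,st[i])
    if n=="side":
        cv2.imwrite("pics/side_last.png",cv2.resize(c["image"][90:250,170:370,::-1],None,fx=3.5,fy=3.5))
        rows=[(np.nonzero(m[v])[0].mean(),v,np.ptp(np.nonzero(m[v])[0])+1) for v in range(st[i,1]+2,st[i,1]+st[i,3]-2)]
        rows=np.array(rows);w=np.median(rows[:,2]);g=rows[abs(rows[:,2]-w)<2]
        k1=np.polyfit(g[:,1],g[:,0],1);print("width",w,"rows",len(g),"slope",k1[0])
        d=[E[:3,:3]@np.array([(np.polyval(k1,v)-K[0,2])/K[0,0],-(v-K[1,2])/K[1,1],-1]) for v in(g[0,1],g[-1,1])]
        nn=np.cross(*d);nn/=np.linalg.norm(nn);print("plane n (0 z = vertical in that view)",nn.round(4),"lean in view deg",np.degrees(np.arcsin(nn[2])).round(2))
        o=E[:3,3]
        for y in(-.02,):
            for z in(.15,.02):print("axis x at y=-.02,z",z,(o[0]-(nn[1]*(y-o[1])+nn[2]*(z-o[2]))/nn[0]).round(4))
    else:
        Q=P[m];print("top-view amber pts z<.06:",Q[Q[:,2]<.06].mean(0).round(3),Q[Q[:,2]<.06].min(0).round(3),Q[Q[:,2]<.06].max(0).round(3))
        cv2.imwrite("pics/top_last.png",cv2.resize(c["image"][80:215,205:425,::-1],None,fx=3.5,fy=3.5))
E
python3 axis.py
```

```text
Traceback (most recent call last):
  File "axis.py", line 4, in <module>
    s=r.sense();print(s["time_s"],s["tcp_pos"].round(4),s["ee_rot"][:,2].round(3),s["gripper_width"].round(3),s["wrist_force"].round(1))
                                                                                  ^^^^^^^^^^^^^^^^^^^^^^^^
AttributeError: 'float' object has no attribute 'round'
```

```bash
sed -i 's/s\["gripper_width"\].round(3)/round(s["gripper_width"],3)/' axis.py; python3 axis.py
```

```text
6.35 [ 0.5848 -0.0204  0.1889] [-0.3   -0.018 -0.954] 0.258 [-0.7 -0.5 -1.7]
side [240 134  13  53 500]
width 10.0 rows 49 slope 0.058297052154194416
plane n (0 z = vertical in that view) [ 0.9452  0.3231 -0.0467] lean in view deg -2.67
axis x at y=-.02,z 0.15 0.5907
axis x at y=-.02,z 0.02 0.5843
top [258 120  31  62 913]
top-view amber pts z<.06: [ 0.577 -0.017  0.035] [ 0.556 -0.043  0.028] [0.607 0.007 0.059]
```

View pics/side_last.png

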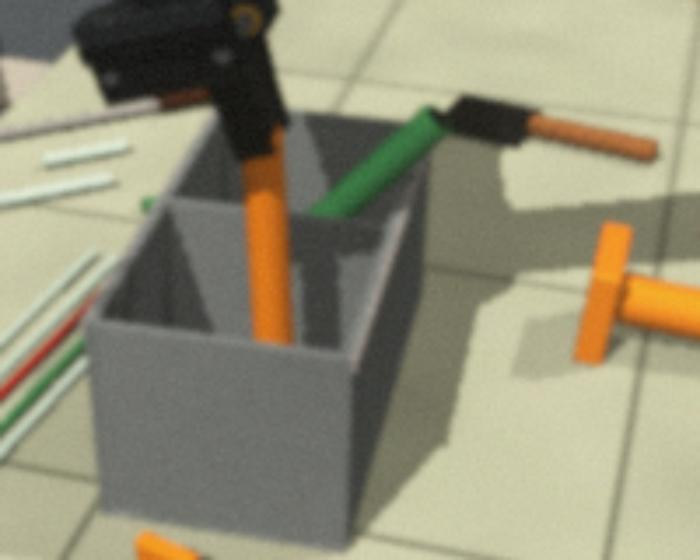

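The side crop shows the vase held nearly upright, about 2.8° over towards +x, with the foot about 15 mm above the floor. I'll correct the tilt and lower most of the way.

play_rows([
  [[0,0,-0.002,-0.001,-0.012,0,1],[0,0,-0.004,-0.003,-0.025,0,1],[0,0,-0.006,-0.005,-0.037,0,1],[0,0,-0.008,-0.005,-0.049,0,1],[0,0,-0.009,-0.005,-0.049,0,1]],
])

```text
time_s: 6.95
tcp_pos: [0.5842, -0.0204, 0.181]
ee_rot: [[-0.966, -0.058, -0.253], [-0.054, 0.998, -0.023], [0.254, -0.009, -0.967]]
wrist_force: [-0.5, -0.3, -0.8]
gripper_width: 0.256
```

play_rows([
  [[0,0,-0.001,0,0,0,1],[0,0,-0.001,0,0,0,1]],
])

```text
time_s: 7.15
tcp_pos: [0.5847, -0.0205, 0.1796]
ee_rot: [[-0.966, -0.058, -0.254], [-0.054, 0.998, -0.023], [0.255, -0.009, -0.967]]
wrist_force: [0.8, -0.6, -0.9]
gripper_width: 0.257
```

```bash
python3 axis.py
```

```text
7.15 [ 0.5847 -0.0205  0.1796] [-0.254 -0.023 -0.967] 0.257 [ 0.8 -0.6 -0.9]
side [241 138  11  49 464]
width 10.0 rows 44 slope 0.02452431289640673
plane n (0 z = vertical in that view) [ 0.9515  0.3072 -0.0174] lean in view deg -1.0
axis x at y=-.02,z 0.15 0.5912
axis x at y=-.02,z 0.02 0.5888
top [259 123  29  56 798]
top-view amber pts z<.06: [ 0.583 -0.018  0.026] [ 0.563 -0.043  0.021] [0.613 0.005 0.059]
```

play_rows([
  [[0,0,-0.001,0,-0.006,0,1],[0,0,-0.002,0,-0.012,0,1],[0,0,-0.003,0,-0.012,0,1],[0,0,-0.003,0,-0.012,0,1]],
])

```text
time_s: 7.65
tcp_pos: [0.5845, -0.0205, 0.1767]
ee_rot: [[-0.969, -0.058, -0.242], [-0.054, 0.998, -0.023], [0.243, -0.01, -0.97]]
wrist_force: [0.3, -0.1, -2.0]
gripper_width: 0.262
```

play_rows([
  [[0,0,-0.0005,0,0,0,1],[0,0,-0.001,0,0,0,1],[0,0,-0.001,0,0,0,1]],
])

```text
time_s: 7.95
tcp_pos: [0.5847, -0.0205, 0.1757]
ee_rot: [[-0.969, -0.058, -0.242], [-0.054, 0.998, -0.023], [0.243, -0.01, -0.97]]
wrist_force: [-0.4, -0.4, -1.5]
gripper_width: 0.259
```

play_rows([
  [[0,0,-0.0005,0,0,0,1],[0,0,-0.001,0,0,0,1],[0,0,-0.001,0,0,0,1]],
])

```text
time_s: 8.25
tcp_pos: [0.5849, -0.0205, 0.1754]
ee_rot: [[-0.969, -0.058, -0.241], [-0.054, 0.998, -0.024], [0.242, -0.01, -0.97]]
wrist_force: [-0.3, 0.8, 1.5]
gripper_width: 0.259
```

play_rows([
  [[0,0,-0.0005,0,0,0,1],[0,0,-0.001,0,0,0,1],[0,0,-0.001,0,0,0,1]],
])

```text
time_s: 8.55
tcp_pos: [0.5851, -0.0207, 0.1754]
ee_rot: [[-0.969, -0.059, -0.24], [-0.054, 0.998, -0.024], [0.241, -0.01, -0.97]]
wrist_force: [-0.4, -0.2, 6.0]
gripper_width: 0.262
```

```bash
python3 axis.py; python3 -c "
from station import r;print(r.sense()['moment'])"
```

```text
8.55 [ 0.5851 -0.0207  0.1754] [-0.24  -0.024 -0.97 ] 0.262 [-0.4 -0.2  6. ]
side [241 133  11  54 448]
width 10.0 rows 42 slope 0.012721821570374376
plane n (0 z = vertical in that view) [ 0.9533  0.3019 -0.007 ] lean in view deg -0.4
axis x at y=-.02,z 0.15 0.5917
axis x at y=-.02,z 0.02 0.5907
top [259 132  29  47 727]
top-view amber pts z<.06: [ 0.584 -0.018  0.022] [ 0.564 -0.044  0.016] [0.615 0.005 0.059]
[ 0.08761102  0.11725644 -0.05079983]
```

View pics/top_last.png

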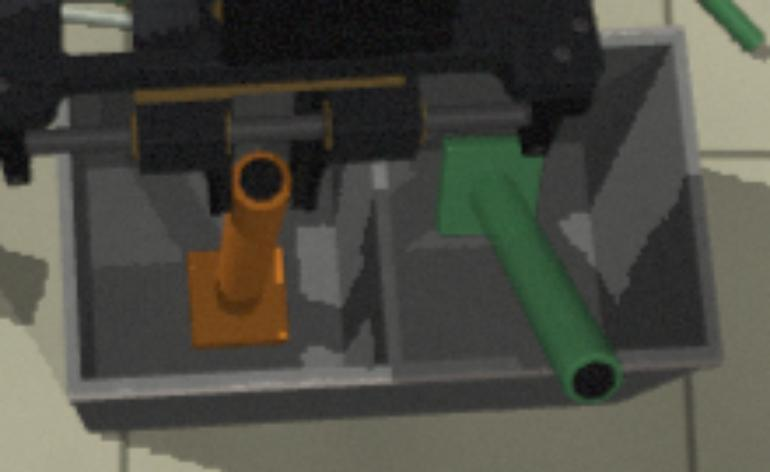

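The top crop shows the amber foot flat on the floor at (238,300) and the tube upright in the fingers. The green vase is untouched at (595,380). The floor is carrying the load. I'll ease the preload and open slowly.

play_rows([
  [[0,0,0.0005,0,0,0,1],[0,0,0.001,0,0,0,1],[0,0,0.001,0,0,0,1]],
])

```text
time_s: 8.95
tcp_pos: [0.5848, -0.0206, 0.1753]
ee_rot: [[-0.969, -0.058, -0.241], [-0.054, 0.998, -0.024], [0.242, -0.01, -0.97]]
wrist_force: [-1.3, -0.3, 6.1]
gripper_width: 0.257
```

play_rows([
  [[0,0,0,0,0,0,0.72],[0,0,0,0,0,0,0.68],[0,0,0,0,0,0,0.64],[0,0,0,0,0,0,0.6],[0,0,0,0,0,0,0.55]],
])

```text
time_s: 9.45
tcp_pos: [0.5846, -0.0205, 0.1742]
ee_rot: [[-0.968, -0.058, -0.243], [-0.054, 0.998, -0.023], [0.244, -0.01, -0.97]]
wrist_force: [-0.1, 0.4, -0.0]
gripper_width: 0.417
```

play_rows([
  [[0,0,0,0,0,0,0.4],[0,0,0,0,0,0,0.3],[0,0,0,0,0,0,0.2],[0,0,0,0,0,0,0.2]],
])

```text
time_s: 9.85
tcp_pos: [0.5847, -0.0205, 0.1748]
ee_rot: [[-0.969, -0.058, -0.242], [-0.054, 0.998, -0.023], [0.243, -0.01, -0.97]]
wrist_force: [-0.3, 0.7, 0.4]
gripper_width: 0.726
```

```bash
python3 axis.py
```

```text
9.85 [ 0.5847 -0.0205  0.1748] [-0.242 -0.023 -0.97 ] 0.726 [-0.3  0.7  0.4]
side [242 135  10  52 445]
width 10.0 rows 36 slope 0.0030982125576722577
plane n (0 z = vertical in that view) [9.553e-01 2.955e-01 1.000e-04] lean in view deg 0.0
axis x at y=-.02,z 0.15 0.5899
axis x at y=-.02,z 0.02 0.5899
top [259 126  29  53 750]
top-view amber pts z<.06: [ 0.585 -0.017  0.022] [ 0.564 -0.044  0.016] [0.614 0.005 0.06 ]
```

Released, and it stands at 0.0° lean. Now I back out along the tool axis.

play_rows([
  [[0.003,0,0.012,0,0,0,0.2],[0.006,0,0.027,0,0,0,0.2],[0.011,0.001,0.045,0,0,0,0.2],[0.017,0.001,0.07,0,0,0,0.2],[0.025,0.002,0.1,0,0,0,0.2]],
])

```text
time_s: 10.45
tcp_pos: [0.6096, -0.0186, 0.2762]
ee_rot: [[-0.968, -0.058, -0.243], [-0.054, 0.998, -0.024], [0.244, -0.01, -0.97]]
wrist_force: [0.4, -0.2, 0.5]
gripper_width: 0.796
```

play_rows([
  [[0,0,0.03,0,0,0,0.2],[0,0,0.06,0,0,0,0.2],[0,0,0.07,0,0,0,0.2],[0,0,0.07,0,0,0,0.2],[0,0,0.07,0,0,0,0.2]],
])

```text
time_s: 10.95
tcp_pos: [0.6093, -0.0183, 0.3436]
ee_rot: [[-0.968, -0.058, -0.244], [-0.054, 0.998, -0.023], [0.245, -0.009, -0.97]]
wrist_force: [0.2, 0.5, -0.3]
gripper_width: 0.797
```

```bash
python3 axis.py; python3 - <<'E'
import cv2,numpy as np
a=cv2.imread("pics/side_last.png");b=cv2.imread("pics/top_last.png")
b=cv2.resize(b,(int(b.shape[1]*a.shape[0]/b.shape[0]),a.shape[0]));c=np.hstack([a,b]);cv2.imwrite("pics/final.png",cv2.resize(c,(800,int(800*c.shape[0]/c.shape[1]))))
E
```

```text
10.95 [ 0.6093 -0.0183  0.3436] [-0.244 -0.023 -0.97 ] 0.797 [ 0.2  0.5 -0.3]
side [241 134  11  53 516]
width 10.0 rows 49 slope 0.007998866213151745
plane n (0 z = vertical in that view) [ 0.9545  0.2983 -0.0039] lean in view deg -0.22
axis x at y=-.02,z 0.15 0.5903
axis x at y=-.02,z 0.02 0.5897
top [259 125  29  54 737]
top-view amber pts z<.06: [ 0.584 -0.018  0.022] [ 0.564 -0.044  0.016] [0.614 0.005 0.06 ]
```

View pics/final.png

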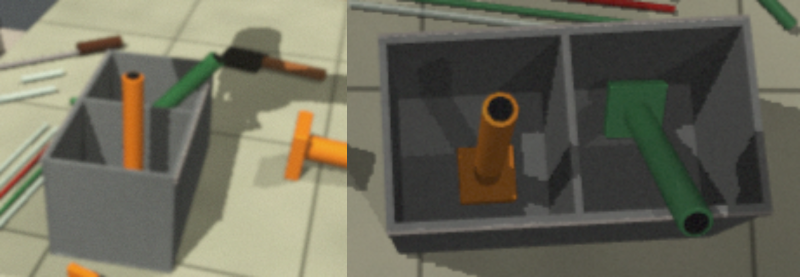

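The picture shows the amber vase standing free at (133,120) in the side view and (488,150) in the top view. The green vase still leans, and the gripper is clear.

```bash
python3 -c "
from station import r;print(r.finish_job())"
```

```text
the job is handed in; nothing more can be done
None
```

The middle-sized amber vase now stands by itself on its foot in its own compartment of the bin, and the job is handed in. I gripped it by the top, lifted it 20 mm, turned it upright inside the bin, lowered it until the floor took the load, then opened the gripper slowly and backed off.

**Last checks:**
- **Stance:** the vase leans about 0.2° in the side view, within measuring error, and its foot rests flat on the floor.
- **Surroundings:** the green vase still leans in its compartment as before, and the gripper was well clear at hand-in.
- **Limits:** the job took about 11 s of the 35 s. The wrist force readings stayed near 6 N.

**What disagreed:**
- **Tool tilt:** a 40° tilt in line with the vase ran into the limits of joints 3 and 5. I gripped at about 22° instead.
- **Upright angle:** the first turn went about 3° past vertical. I measured that and corrected it before setting the vase down.

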